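# Slide the price ticket to the candlestick

## Task

Push the wooden price-ticket holder along its rail with a fingertip until it clicks into the notch straight in front of the candlestick, and leave it settled there. Push gently from the side: do not grip, squeeze or lift the holder. Leave all the goods standing where they are.

Things in the scene. Friction and masses are not known exactly. Their poses are not given: they have to be found in the camera images.
- board: Fixed grey-blue display board on the counter, 260 (its x) by 360 (y) by 18 mm thick; origin at the centre of its underside, x away from the robot, y along the rail, z up; place and yaw vary. A rail runs along y at board x = -70 mm. Behind it, low wooden fins 8 mm high (board x 20 to 120 mm) mark four bays, one article in each, one bay for each notch of the rail.
- rail_mid (a point): Middle of the top face of the aluminium rail, 30 mm above the counter; axes as the board's. Rail 18 mm wide, 320 mm long along y, end stops 4 mm higher. Its four notches lie at y = -110, -40, +40 and +110 mm from this point; each is the gap between two half-round bumps, 2 mm high, 5.5 mm either side of the notch's centre.
- carriage (a joint): Place of the holder's middle along the rail in m (y from rail_mid), -0.125 to 0.125; starts within 0.015 of 0. Friction about 0.6 N; it stays where left. A sprung ball rides over the bumps: from 11 mm before a notch's centre pushing takes 4 to 5 N; past the crest, 5.5 mm before it, the force drops and the holder snaps by itself to within 1 mm of the centre. Leaving a notch takes 4 to 5 N too.
- holder: Price-ticket holder on the rail: wooden block 30 (board x) by 44 (board y) by 30 mm high, with an upright plate 5 mm thick, 44 mm wide, up to 80 mm above the origin, a blank paper ticket on it. Its end faces, 22 mm either side of the origin in board y, are flat: push there. Origin: centre of its underside, 34 mm above the counter; axes as the board's. 0.17 to 0.35 kg. Not to be lifted.
- candlestick: Dark metal candlestick, 118 mm tall: round foot 48 mm across, slim stem, drip pan 36 mm across near the top, socket 22 mm across. Loose, upright; origin at the centre of its underside. It is about 130 mm behind the rail (board x = +70 mm) and level with one of the four notches; which of the four goods stands at which notch changes from run to run.
- brush: Turned pale-wood shaving-brush handle, waisted, 86 mm tall and 42 mm across. Loose; origin at the centre of its underside. Stands likewise at one of the notches; leave alone.
- soaps: Two square cardboard soap boxes with a paper band, joined as one pack 42 by 42 by 52 mm. Loose; origin at the centre of its underside. Stands likewise at one of the notches; leave alone.
- jar: Small white jar with a wooden cap, 42 mm across and 70 mm tall. Loose; origin at the centre of its underside. Stands likewise at one of the notches; leave alone.
Not all that is in view belongs to the job. Of the things like the candlestick, leave any that is blue, red or yellow; of the rest the smaller one is meant.

How it is judged:
At the end, for the whole second after the job is handed in: The holder rests in the notch in front of the candlestick (carriage within 3 mm of that notch's centre, still, its underside not more than 3 mm above its normal height on the rail), and all four goods stand upright within 15 mm of where they were (((y of candlestick in the frame of board between -0.13 and -0.09 m and value of joint carriage between -0.113 and -0.107 m) or (y of candlestick in the frame of board between -0.06 and -0.02 m and value of joint carriage between -0.043 and -0.037 m) or (y of candlestick in the frame of board between 0.02 and 0.06 m and value of joint carriage between 0.037 and 0.043 m) or (y of candlestick in the frame of board between 0.09 and 0.13 m and value of joint carriage between 0.107 and 0.113 m)) and velocity of joint carriage between -0.01 and 0.01 m/s and z of holder in the frame of board below 0.037 m and distance of each of candlestick, brush, soaps, jar from where it was at the start of the episode below 0.015 m and angle between each of candlestick, brush, soaps, jar's own z axis and vertical below 0.15 rad); the robot touches nothing.
It fails at once if the holder is squeezed or shoved hard (more than 20 N) (contact force between any of the fingers, the arm and holder above 20 N).
It fails at once if the holder is lifted off its rail (by more than 8 mm) (z of holder in the frame of board above 0.042 m).
It fails at once if one of the goods is shifted by more than 15 mm, lifted or tipped (distance of any of candlestick, brush, soaps, jar from where it was at the start of the episode above 0.015 m or angle between any of candlestick, brush, soaps, jar's own z axis and vertical above 0.3 rad or height (world z) of any of candlestick, brush, soaps, jar above 0.028 m).
It also fails if it takes over 48 s, if anything falls off the work surface, if the arm or the gripper's body presses on something with over 40 N, if the wrist force passes 120 N, or if a joint passes its speed limit or range.

## Robot

A 6-joint arm with a two-finger parallel gripper is mounted at the origin on the work surface. World frame = base frame: x ahead of the robot, y to its left, z up, the work surface at z = 0. Lengths are in m, angles in rad, forces in N, time in s.
With the tool pointing down it reaches from about 0.225 to 0.875 m from the base axis. Payload 3.4 kg.
Tool frame: the origin (TCP) lies at the very end of the fingers, on their centre line; the grasp point (between the pads) lies 19 mm behind it; z points along the fingers, y is the line along which they close (so a half turn about z gives the same grasp; the last joint's range is limited). The gripper opens to 85 mm and grips with 20 to 120 N. Pads are 22 mm wide; open, the fingers measure 114 mm over their backs; the gripper's body (76 mm by 85 mm) begins 54 mm behind the grasp point. The pads swing forward as they close: fully open they stand 13 mm farther back than shut.
Start: joints at [1.173, 0.276, 1.505, -0, 1.361, -0.121], TCP at [0.157, 0.553, 0.231] pointing down, gripper open.
Joint ranges: [-2.89, 2.89], [-0.75, 2.08], [0.22, 2.7], [-1.18, 4.32], [0.11, 2.71], [-2.7, 2.7]. Speed limits (rad/s): [2.57, 2.57, 3.14, 3.14, 3.14, 3.14].

## Interface

Orientations are given as a unit quaternion [x, y, z, w].
In Python, from cell import status, optics, order gives the robot as it stands.
- The arm moves only by the tool servo_tool, never from a script. Its argument "steps" is text: rows parted by semicolons, each of 7 numbers parted by spaces: the finger opening in mm, from 0 to 85.4, then the shift along the tool's x, y, z in mm, then the turn, a rotation vector about the tool's x, y, z in rad. A call has 1 to 20 rows; each row shifts and turns the commanded pose from where the row before left it, along the tool's axes as they then stand; what a row does not reach is not made up. A row lasts 1/12 s, in which the tool goes at most 41.7 mm and 7.16 degrees, less where a joint would pass 70% of its speed; a pose out of reach is approached as far as the arm can. A call with a gripper value outside its range is refused whole. The fingers move at their own pace and stop on an object; the grip force is fixed at half the most. Time passes only in rows, so rows that do not move let the fingers close. It gives the time, the measured TCP pose, the force, the opening and the grip force at its end, in the units of the state.
- status.read_state(): the state, without advancing time (a new reading comes with each control period).
- optics.grab_frame(name): name is "scene" or "top" or "wrist"; returns the picture (400x640x3 uint8, blue, green, red); there is no depth.
- optics.camera_info(name): a dict with "fx", "fy", "cx", "cy" (pixels), "position" and "rotation" of the camera in the world. Camera axes: x right, y up, looking along -z (the intrinsics and any distortion apply to the point x, -y, -z); pixel columns grow to the right and rows downward; lengths in m; the calibration is good to about 2 mm. A picture is of the moment at which its call begins: read the wrist's pose just before it. camera_info takes no time and is no camera call; for the wrist camera it gives the pose at the moment of the call.
- order.finish_job(): hands the job in; it is judged then, once.
The state is a dict: "time_s": time; "joint_pos": joint angles; "joint_velocities": joint speeds; "joint_efforts": joint torques, N m; "tcp_pos": TCP position; "eef_rot": TCP orientation; "wrist_force": force on the tool from outside, world axes, zero at the start; "moment": the same for the moment, N m; "finger_gap": finger opening in m; "gripper_force": force on a finger pad.
Only numpy, scipy, OpenCV 4.12 (cv2) and the standard library are available. Lean on these libraries where they do the work, as an engineer would, in place of code of your own. Each camera call takes 0.05 s, during which the arm holds its last target. There are 200 camera calls.

## Working session

There is one attempt and no reset: what is moved stays moved. The work goes in short steps, Python scripts to look and compute and a tool call to move; the robot and the scene stay as the last step left them, time stands still between calls to the robot, and variables do not carry over. Pictures are saved under pics/ and viewed, at most 10 in all, crops included, and the job is handed in when it is done.

Besides the shell and the picture viewer there is one more tool, called after ">>>" as a command line: name --argument value ..., lists and objects as JSON in quotes. servo_tool: Moves the arm, as the interface text tells. Its arguments: {"type":"object","properties":{"steps":{"type":"string"}},"required":["steps"]}

```bash
mkdir -p pics; ls
python3 - <<'E'
from cell import status, optics
import cv2,json
s=status.read_state();print(s)
for n in("scene","top"):
    cv2.imwrite(f"pics/{n}0.png",optics.grab_frame(n));print(optics.camera_info(n))
E
```

```text
pics
{'time_s': 0.0, 'joint_pos': array([ 1.17299250e+00,  2.76547872e-01,  1.50616960e+00,  6.60494137e-06,
        1.36072061e+00, -1.21033942e-01]), 'joint_velocities': array([ 0.00091193, -0.00057098,  0.00200189, -0.00035321, -0.00015975,
        0.00027747]), 'joint_efforts': array([ 7.07000381e-04, -4.16780698e+01, -2.45806664e+01,  9.76128763e-05,
        1.09480342e-02,  3.58901116e-05]), 'tcp_pos': array([0.15692229, 0.55259215, 0.23045207]), 'eef_rot': array([ 1.37944306e-01,  9.90439558e-01, -8.91012857e-04, -2.39815301e-04]), 'wrist_force': array([-0.43444782,  0.29551716, -0.12427473]), 'moment': array([ 0.01065868,  0.04862587, -0.00119883]), 'gripper_force': 0.0, 'finger_gap': 0.08527748771457755}
{'fx': 385.18019826291965, 'fy': 385.18019826291965, 'cx': 319.854177817451, 'cy': 202.50025247711773, 'position': array([ 0.98838694, -0.25145848,  0.62587657]), 'rotation': array([0.33086229, 0.129829  , 0.3561705 , 0.86418583])}
{'fx': 418.6027501231279, 'fy': 418.6027501231279, 'cx': 325.13591084972217, 'cy': 201.12857716021418, 'position': array([0.49416719, 0.10336699, 0.99845722]), 'rotation': array([-0.06999192,  0.05035996,  0.71361203, -0.69521427])}
```

View pics/scene0.png

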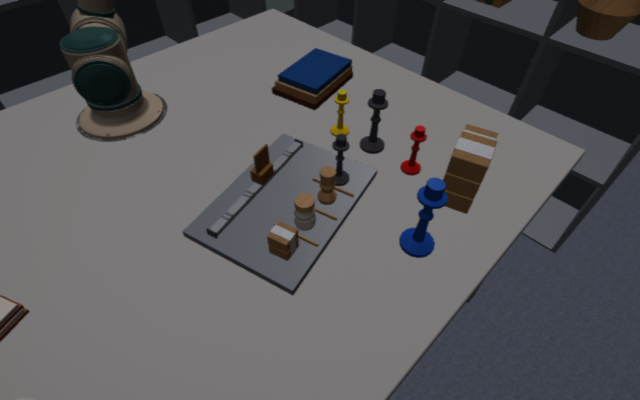

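View pics/top0.png

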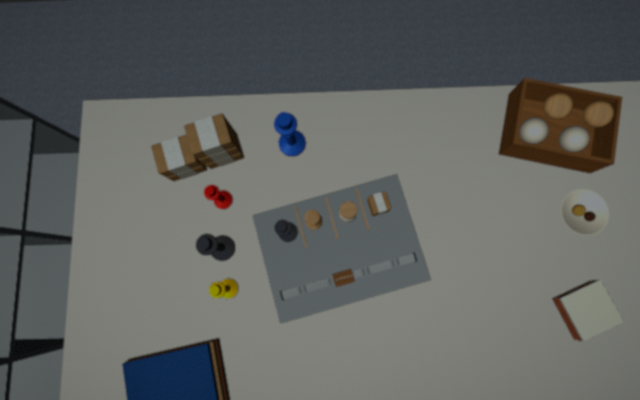

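The scene view shows the small dark candlestick on the board, at its +y end. In the top view it is at about (285,231), with the holder at (344,277) and the rail from (281,295) to (416,259). The blue, red, yellow and larger dark candlesticks stand off the board. Next I'll fit the board pose.

```bash
cat > h.py <<'E'
import numpy as np,cv2
from scipy.spatial.transform import Rotation as R
from scipy.optimize import least_squares
from cell import status, optics
def proj(n,P,ci=None):
    c=ci or optics.camera_info(n)
    p=(np.atleast_2d(P)-c["position"])@R.from_quat(c["rotation"]).as_matrix()
    return np.c_[c["cx"]+c["fx"]*p[:,0]/-p[:,2], c["cy"]-c["fy"]*p[:,1]/-p[:,2]]
def w(b,P): # board -> world
    P=np.atleast_2d(P).astype(float);c,s=np.cos(b[2]),np.sin(b[2])
    return np.c_[b[0]+c*P[:,0]-s*P[:,1],b[1]+s*P[:,0]+c*P[:,1],P[:,2]]
C=np.array([[.13,.18,.018],[.13,-.18,.018],[-.13,-.18,.018],[-.13,.18,.018]])
def corners(n,guess):
    # refine corners as crossings of straight edges fitted to the gradient
    g=cv2.GaussianBlur(cv2.cvtColor(cv2.imread(f"pics/{n}0.png"),cv2.COLOR_BGR2GRAY),(3,3),0)
    return cv2.cornerSubPix(g,np.float32(guess).reshape(-1,1,2),(5,5),(-1,-1),(3,50,.01)).reshape(-1,2)
E
python3 - <<'E'
from h import *
px={"top":[(253,214),(398,175),(430,279),(281,321)],"scene":[(377,172),(292,284),(187,231),(284,135)]}
ob={n:corners(n,p) for n,p in px.items()}
for o in (["top"],["scene"],["top","scene"]):
    f=lambda b:np.concatenate([(proj(n,w(b,C))-ob[n]).ravel() for n in o])
    r=least_squares(f,[.45,.1,0]);print(o,r.x.round(4),np.abs(r.fun).max().round(2))
b=r.x; np.save("b.npy",b)
# candlestick foot, holder top position
for n,p,z,t in (("top",(289,231),.02,"foot"),("scene",(340,179),.02,"foot")):
    q=least_squares(lambda v:(proj(n,w(b,[v[0],v[1],z]))-p).ravel(),[0,0]).x;print(n,t,q.round(4))
for n in px:
    im=cv2.imread(f"pics/{n}0.png")
    S=5
    c=proj(n,w(b,[-.07,.0,.04]))[0].astype(int);x0,y0=c[0]-75,c[1]-55
    cr=cv2.resize(im[y0:y0+110,x0:x0+150],None,fx=S,fy=S,interpolation=cv2.INTER_CUBIC)
    cr=cv2.convertScaleAbs(cr,alpha=1.6)
    for P,col in [([-.07,y,.03],(0,255,0)) for y in(-.11,-.04,.04,.11)]+[([-.07,-.16,.03],(255,0,255)),([-.07,.16,.03],(255,0,255)),([-.085,-.022,.064],(0,0,255)),([-.055,-.022,.064],(0,0,255)),([-.085,.022,.064],(255,255,0)),([-.055,.022,.064],(255,255,0))]:
        u=(proj(n,w(b,P))[0]-[x0,y0])*S+S/2
        cv2.circle(cr,tuple(int(v) for v in u),3,col,-1)
    cv2.imwrite(f"pics/{n}1.png",cr);print(n,x0,y0)
E
```

```text
['top'] [0.5557 0.0974 0.2525] 0.44
['scene'] [0.5518 0.1044 0.2557] 3.75
['top', 'scene'] [0.5542 0.1008 0.2541] 5.83
top foot [0.0674 0.1007]
scene foot [0.072  0.1033]
top 271 221
scene 184 122
```

Run:
```python
from h import *
b=np.array([.5557,.0974,.2525]);np.save("b.npy",b)
out=[]
for n,(x0,y0),(W,H) in (("top",(245,170),(190,75*2),),("scene",(180,130),(200,158))):
    im=cv2.imread(f"pics/{n}0.png");S=4
    cr=cv2.resize(im[y0:y0+H,x0:x0+W],None,fx=S,fy=S,interpolation=cv2.INTER_CUBIC)
    cr=cv2.convertScaleAbs(cr,alpha=1.6)
    pts=[([-.07,y,.03],(0,255,0)) for y in(-.11,-.04,.04,.11)]+[([-.07,s*.16,.034],(255,0,255)) for s in(-1,1)]+[([-.07,s*.022,.114],(0,0,255)) for s in (-1,1)]+[(c,(255,255,0)) for c in C]
    for P,col in pts:
        u=(proj(n,w(b,P))[0]-[x0,y0])*S+S/2
        cv2.circle(cr,tuple(int(v) for v in u),3,col,-1)
    cv2.imwrite(f"pics/{n}1.png",cr)
```

```text
(no output)
```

View pics/top1.png

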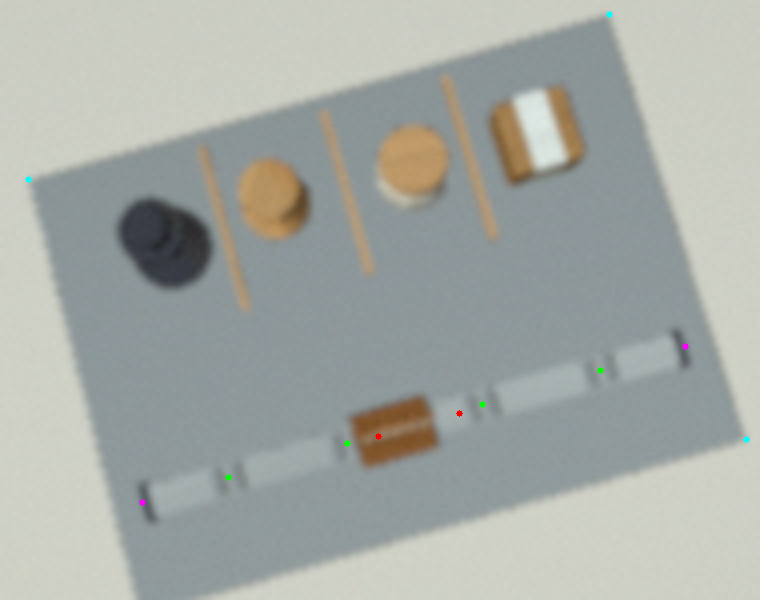

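View pics/scene1.png

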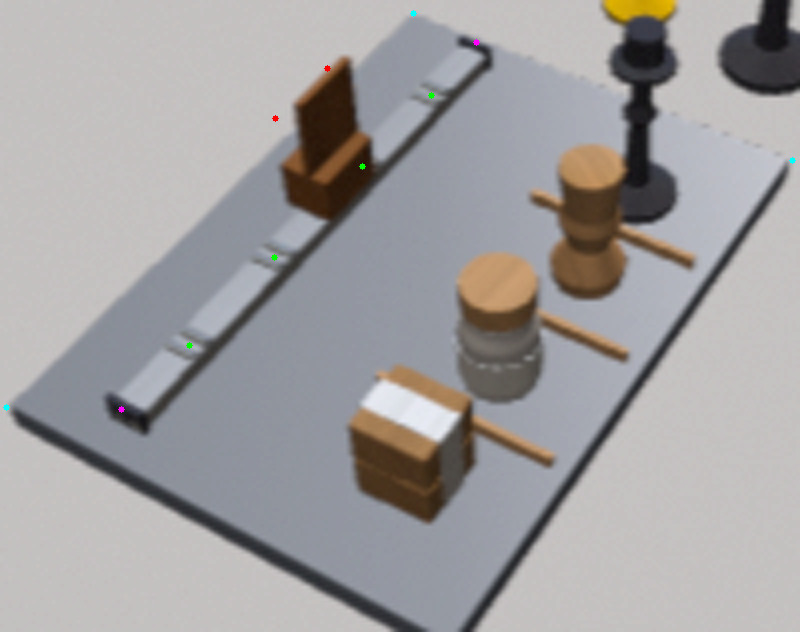

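The overlay matches the top view. The candlestick is at the +110 mm notch and the holder sits at about +12 mm, so I push in +y. First I turn the tool to line up with the board and travel at height with the fingers closing.

>>> servo_tool --steps "0 0 0 0 0 0 -0.106;0 0 0 0 0 0 -0.106;0 0 0 0 0 0 -0.106;0 0 0 0 0 0 -0.106;0 0 0 0 0 0 -0.104;0 -8 -30 0 0 0 0;0 -8 -30 0 0 0 0;0 -8 -30 0 0 0 0;0 -8 -30 0 0 0 0;0 -8 -30 0 0 0 0;0 -8 -30 0 0 0 0;0 -8 -30 0 0 0 0;0 -8 -30 0 0 0 0;0 -8 -30 0 0 0 0;0 -8 -30 0 0 0 0;0 -8 -30 0 0 0 0;0 -8 -30 0 0 0 0;0 -8 -30 0 0 0 0;0 -8 -30 0 0 0 0;0 -8 -30 0 0 0 0"

```text
time_s: 1.77
tcp_pos: [0.3854, 0.1456, 0.2311]
eef_rot: [-0.125, 0.992, 0.0, -0.0]
wrist_force: [0.7, 1.0, 0.6]
finger_gap: 0.0001
gripper_force: 0.0
```

```bash
cat >> h.py <<'E'
def tcp():
    b=np.load("b.npy");s=status.read_state();T=R.from_euler("z",b[2]).inv()
    print("t",round(s["time_s"],2),"tcp in board mm",(T.apply(s["tcp_pos"]-[b[0],b[1],0])*1e3).round(1),"F",T.apply(s["wrist_force"]).round(2),"gap",round(s["finger_gap"],4))
    print("tool axes in board\n",(T*R.from_quat(s["eef_rot"])).as_matrix().round(3))
E
python3 -c "
from h import *
tcp()
b=np.load('b.npy')
for z,o in((.064,[(352,413),(428,397),(438,447),(366,467)]),):
    p=np.mean(o,0)/4-.125*4/4+[245,170]
    print(least_squares(lambda v:(proj('top',w(b,[v[0],v[1],z]))-p).ravel(),[0,0]).x)"
```

```text
t 1.77 tcp in board mm [-152.9   89.2  231.1] F [0.9  0.84 0.63] gap 0.0001
tool axes in board
 [[-1.     0.001 -0.   ]
 [ 0.001  1.     0.   ]
 [ 0.     0.    -1.   ]]
[-0.07126716  0.01115484]
```

The tool is aligned and the holder is at +11 mm. Now I move to the −y side of the holder and descend to z = 50 mm.

>>> servo_tool --steps "0 -16 -29 0 0 0 0;0 -17 -29 0 0 0 0;0 -17 -29 0 0 0 0;0 -17 -29 0 0 0 0;0 -16 -28 0 0 0 0;0 0 0 25 0 0 0;0 0 0 25 0 0 0;0 0 0 25 0 0 0;0 0 0 25 0 0 0;0 0 0 25 0 0 0;0 0 0 22 0 0 0;0 0 0 18 0 0 0;0 0 0 10 0 0 0;0 0 0 6 0 0 0;0 0 0 0 0 0 0;0 0 0 0 0 0 0"

```text
time_s: 3.1
tcp_pos: [0.5015, 0.0282, 0.0503]
eef_rot: [-0.125, 0.992, 0.0, -0.0]
wrist_force: [-0.4, -1.2, 0.5]
finger_gap: 0.0003
gripper_force: 0.0
```

```bash
python3 -c "
from h import *
tcp()
im=np.hstack([optics.grab_frame('wrist')[:, :],optics.grab_frame('top')[130:330,180:500].repeat(2,0).repeat(2,1)])
cv2.imwrite('pics/a.png',cv2.resize(cv2.convertScaleAbs(im,alpha=1.5),(800,250)))"
```

```text
t 3.1 tcp in board mm [-69.7 -53.4  50.3] F [-0.66 -1.04  0.51] gap 0.0003
tool axes in board
 [[-1.     0.001 -0.   ]
 [ 0.001  1.     0.   ]
 [ 0.     0.    -1.   ]]
```

View pics/a.png

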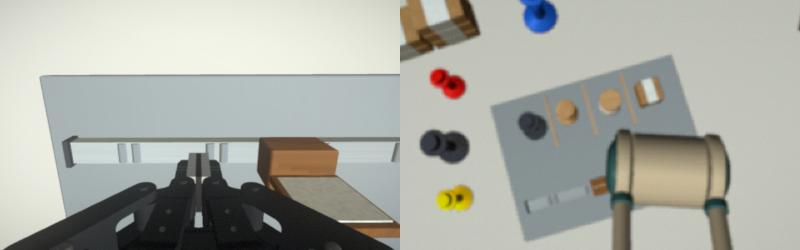

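The wrist view shows the closed tips over the rail at about (197,165), with the holder to the right from about x=258. The tips are slim but the knuckles are wider, so I'll approach gently and measure where contact occurs.

>>> servo_tool --steps "0 0 4 0 0 0 0;0 0 4 0 0 0 0;0 0 4 0 0 0 0;0 0 3 0 0 0 0;0 0 2 0 0 0 0;0 0 2 0 0 0 0;0 0 2 0 0 0 0;0 0 2 0 0 0 0;0 0 2 0 0 0 0;0 0 2 0 0 0 0;0 0 2 0 0 0 0;0 0 2 0 0 0 0;0 0 2 0 0 0 0;0 0 2 0 0 0 0"

```text
time_s: 4.37
tcp_pos: [0.4925, 0.0622, 0.0502]
eef_rot: [-0.125, 0.992, -0.0, -0.0]
wrist_force: [-0.6, -1.4, 0.3]
finger_gap: -0.0001
gripper_force: 0.0
```

```bash
cat >> h.py <<'E'
def hold(n,k,view=True):
    # carriage from the brown holder's shift since pics/<n>0.png in the scene view, searched along the rail
    b=np.load("b.npy");im=optics.grab_frame("scene");a=cv2.imread("pics/scene0.png")
    m0=np.array(proj("scene",w(b,[-.07,.011,.07]))[0]).round().astype(int)
    t=a[m0[1]-24:m0[1]+24,m0[0]-16:m0[0]+16]
    cv2.imwrite(f"pics/{k}.png",cv2.convertScaleAbs(cv2.resize(im[125:250,180:340],None,fx=5,fy=5-.2,interpolation=cv2.INTER_CUBIC),alpha=1.6))
    tcp()
    if view: return im
E
python3 -c "
from h import *
hold('scene','c')"
```

```text
t 4.42 tcp in board mm [-70.1 -17.6  50.1] F [-0.5   1.    0.06] gap -0.0
tool axes in board
 [[-1.     0.002 -0.001]
 [ 0.002  1.     0.001]
 [ 0.001  0.001 -1.   ]]
```

View pics/c.png

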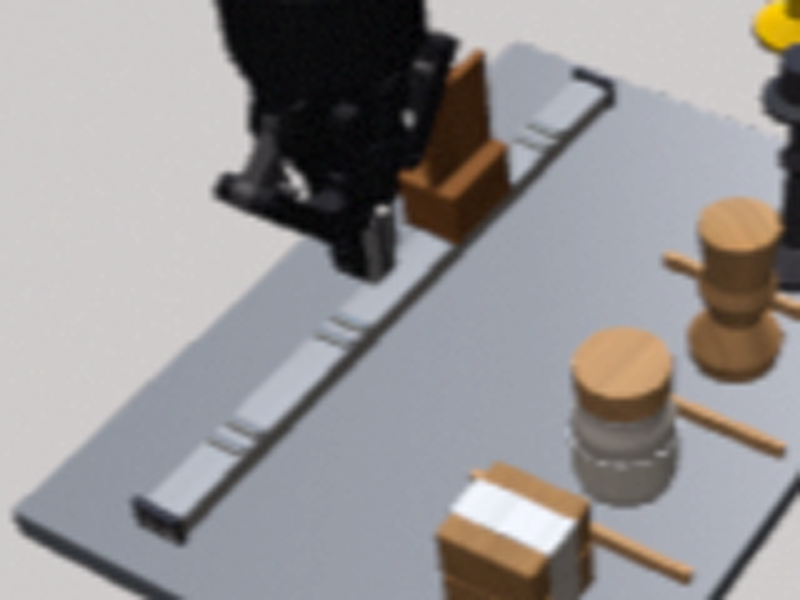

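The scene crop shows the wide finger knuckle at (430,100) meeting the upper plate before the tip reaches the block. I'll back off and turn the tool 90°, so the linkage spreads across the rail and the tip's flat side meets the block first.

>>> servo_tool --steps "0 0 -12 0 0 0 0;0 0 -12 0 0 0 0;0 0 -12 0 0 0 0;0 0 0 0 0 0 0.1122;0 0 0 0 0 0 0.1122;0 0 0 0 0 0 0.1122;0 0 0 0 0 0 0.1122;0 0 0 0 0 0 0.1122;0 0 0 0 0 0 0.1122;0 0 0 0 0 0 0.1122;0 0 0 0 0 0 0.1122;0 0 0 0 0 0 0.1122;0 0 0 0 0 0 0.1122;0 0 0 0 0 0 0.1122;0 0 0 0 0 0 0.1122;0 0 0 0 0 0 0.1122;0 0 0 0 0 0 0.1122;0 0 0 0 0 0 0;0 0 0 0 0 0 0"

```text
time_s: 6.0
tcp_pos: [0.502, 0.0263, 0.0502]
eef_rot: [0.612, 0.791, 0.0, 0.0]
wrist_force: [0.8, 0.1, -0.5]
finger_gap: -0.0
gripper_force: 0.0
```

```bash
python3 -c "
from h import *
print(status.read_state()['joint_pos'].round(2));hold('scene','d')"
```

```text
[-0.09  0.34  1.92  0.    0.88 -0.34]
t 6.05 tcp in board mm [-69.8 -55.2  50.2] F [0.34 0.54 1.18] gap 0.0001
tool axes in board
 [[-0.  1.  0.]
 [ 1.  0.  0.]
 [ 0.  0. -1.]]
```

View pics/d.png

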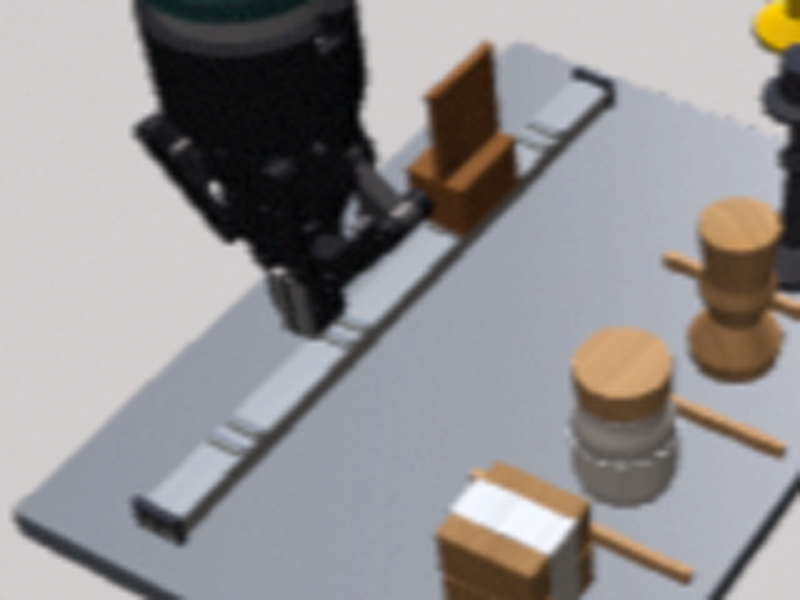

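The tool is turned and clear, and the holder now shows its front corner at (462,235), a bit farther along. Pushing with the tip now, along tool +x.

>>> servo_tool --steps "0 4 0 0 0 0 0;0 4 0 0 0 0 0;0 4 0 0 0 0 0;0 4 0 0 0 0 0;0 4 0 0 0 0 0;0 4 0 0 0 0 0;0 4 0 0 0 0 0;0 3 0 0 0 0 0;0 2 0 0 0 0 0;0 2 0 0 0 0 0;0 2 0 0 0 0 0;0 2 0 0 0 0 0;0 2 0 0 0 0 0;0 2 0 0 0 0 0;0 2 0 0 0 0 0;0 2 0 0 0 0 0;0 2 0 0 0 0 0;0 2 0 0 0 0 0;0 2 0 0 0 0 0;0 2 0 0 0 0 0"

```text
time_s: 7.72
tcp_pos: [0.4879, 0.0808, 0.0503]
eef_rot: [0.613, 0.79, 0.0, -0.0]
wrist_force: [-0.0, -0.1, -0.8]
finger_gap: 0.0
gripper_force: 0.0
```

>>> servo_tool --steps "0 2 0 0 0 0 0;0 2 0 0 0 0 0;0 2 0 0 0 0 0;0 2 0 0 0 0 0;0 2 0 0 0 0 0;0 2 0 0 0 0 0;0 2 0 0 0 0 0;0 2 0 0 0 0 0;0 2 0 0 0 0 0;0 2 0 0 0 0 0;0 2 0 0 0 0 0;0 2 0 0 0 0 0;0 2 0 0 0 0 0"

```text
time_s: 8.8
tcp_pos: [0.4815, 0.1059, 0.0503]
eef_rot: [0.613, 0.79, 0.0, 0.0]
wrist_force: [0.0, -0.9, 1.0]
finger_gap: 0.0
gripper_force: 0.0
```

```bash
python3 -c "
from h import *
hold('scene','e')"
```

```text
t 8.85 tcp in board mm [-69.8  27.1  50.3] F [-0.07  0.42  0.54] gap 0.0004
tool axes in board
 [[ 0.001  1.    -0.   ]
 [ 1.    -0.001  0.   ]
 [ 0.    -0.    -1.   ]]
```

View pics/e.png

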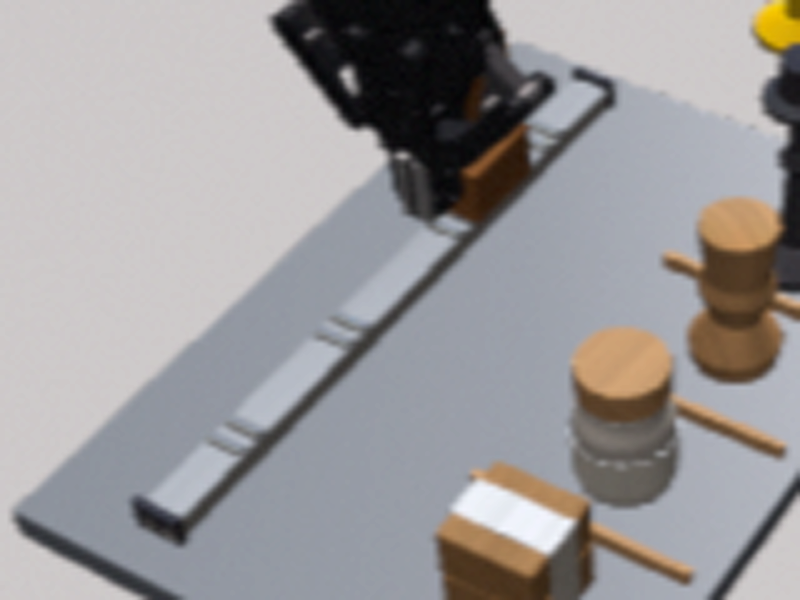

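The tip is pressing on the block at the right side of the +40 notch, so the holder is near +60. I continue at 2 mm per row, then creep 1 mm at a time while watching the force.

>>> servo_tool --steps "0 2 0 0 0 0 0;0 2 0 0 0 0 0;0 2 0 0 0 0 0;0 2 0 0 0 0 0;0 2 0 0 0 0 0;0 2 0 0 0 0 0;0 2 0 0 0 0 0;0 2 0 0 0 0 0;0 2 0 0 0 0 0;0 2 0 0 0 0 0;0 2 0 0 0 0 0;0 2 0 0 0 0 0;0 2 0 0 0 0 0;0 2 0 0 0 0 0;0 2 0 0 0 0 0;0 2 0 0 0 0 0;0 2 0 0 0 0 0;0 2 0 0 0 0 0;0 1 0 0 0 0 0;0 0 0 0 0 0 0"

```text
time_s: 10.52
tcp_pos: [0.4723, 0.1418, 0.0503]
eef_rot: [0.613, 0.79, 0.0, -0.0]
wrist_force: [-0.4, -1.3, 0.5]
finger_gap: -0.0001
gripper_force: 0.0
```

>>> servo_tool --steps "0 1 0 0 0 0 0;0 1 0 0 0 0 0;0 0 0 0 0 0 0;0 0 0 0 0 0 0"

```text
time_s: 10.85
tcp_pos: [0.472, 0.1433, 0.0504]
eef_rot: [0.613, 0.79, 0.0, 0.0]
wrist_force: [1.4, -2.8, 1.3]
finger_gap: 0.0001
gripper_force: 0.0
```

>>> servo_tool --steps "0 1 0 0 0 0 0;0 1 0 0 0 0 0;0 0 0 0 0 0 0;0 0 0 0 0 0 0"

```text
time_s: 11.18
tcp_pos: [0.4716, 0.1454, 0.0504]
eef_rot: [0.613, 0.79, 0.0, 0.0]
wrist_force: [0.1, -2.7, 1.6]
finger_gap: -0.0001
gripper_force: 0.0
```

```bash
python3 -c "
from h import *
tcp()"
```

```text
t 11.18 tcp in board mm [-69.4  67.5  50.4] F [-0.62 -2.66  1.64] gap -0.0001
tool axes in board
 [[ 0.001  1.     0.   ]
 [ 1.    -0.001 -0.   ]
 [-0.     0.    -1.   ]]
```

The force is building on the bump ramp, so I keep creeping.

>>> servo_tool --steps "0 1 0 0 0 0 0;0 1 0 0 0 0 0;0 0 0 0 0 0 0;0 0 0 0 0 0 0"

```text
time_s: 11.52
tcp_pos: [0.4707, 0.1479, 0.0503]
eef_rot: [0.613, 0.79, 0.0, -0.0]
wrist_force: [-0.6, 0.5, 1.5]
finger_gap: -0.0
gripper_force: 0.0
```

>>> servo_tool --steps "0 1 0 0 0 0 0;0 0 0 0 0 0 0;0 0 0 0 0 0 0"

```text
time_s: 11.77
tcp_pos: [0.4701, 0.1486, 0.0501]
eef_rot: [0.613, 0.79, -0.0, -0.0]
wrist_force: [-0.2, -0.1, 0.2]
finger_gap: -0.0
gripper_force: 0.0
```

>>> servo_tool --steps "0 1 0 0 0 0 0;0 0 0 0 0 0 0;0 0 0 0 0 0 0"

```text
time_s: 12.02
tcp_pos: [0.4702, 0.1494, 0.0502]
eef_rot: [0.613, 0.79, -0.0, -0.0]
wrist_force: [-0.2, -0.3, 0.1]
finger_gap: -0.0005
gripper_force: 0.0
```

```bash
python3 -c "
from h import *
hold('scene','f')"
```

```text
t 12.07 tcp in board mm [-69.7  71.7  50.3] F [-0.94 -0.21 -0.39] gap -0.0002
tool axes in board
 [[ 0.001  1.    -0.   ]
 [ 1.    -0.001  0.   ]
 [ 0.    -0.    -1.   ]]
```

View pics/f.png

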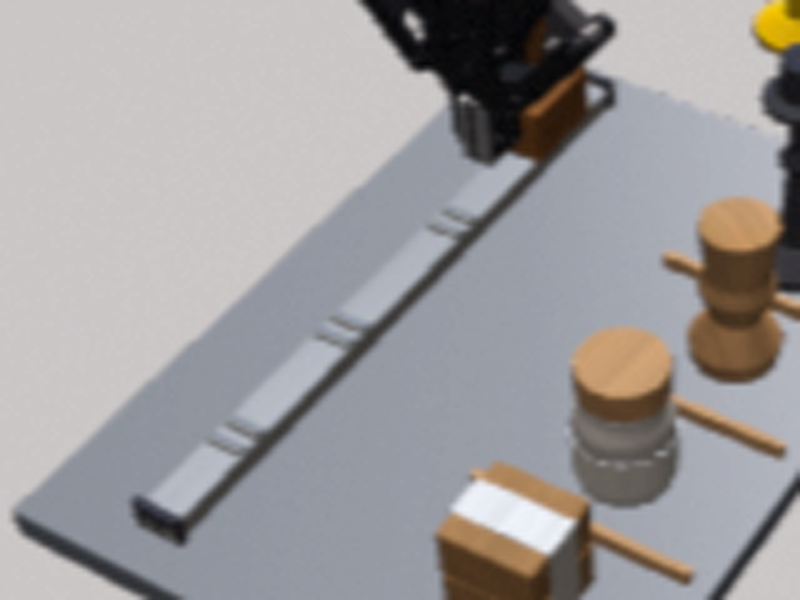

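The force rose and then dropped to zero, which is the snap. The holder now sits at the +y end with a gap to the fingertip. I'll retreat and check.

>>> servo_tool --steps "0 -5 0 0 0 0 0;0 -15 0 0 0 0 0;0 -15 0 0 0 0 0;0 -15 0 0 0 0 0;0 -15 0 0 0 0 0;0 0 0 -20 0 0 0;0 0 0 -25 0 0 0;0 0 0 -25 0 0 0;0 0 0 -25 0 0 0;0 0 0 -25 0 0 0;0 -25 -25 0 0 0 0;0 -25 -25 0 0 0 0;0 -25 -25 0 0 0 0;0 -25 -25 0 0 0 0;0 -25 -25 0 0 0 0;0 0 0 0 0 0 0;0 0 0 0 0 0 0"

```text
time_s: 13.48
tcp_pos: [0.3958, -0.0672, 0.1704]
eef_rot: [0.615, 0.789, 0.0, 0.0]
wrist_force: [0.3, -0.2, 0.2]
finger_gap: 0.0
gripper_force: 0.0
```

```bash
python3 -c "
from h import *
b=np.load('b.npy');n='top';im=optics.grab_frame(n);x0,y0,S=245,170,4
cr=cv2.convertScaleAbs(cv2.resize(im[y0:y0+150,x0:x0+190],None,fx=S,fy=S,interpolation=cv2.INTER_CUBIC),alpha=1.6)
for P in [(-.07+i*.015,.11+j*.022,.064) for i in(-1,1) for j in(-1,1)]:
    u=(proj(n,w(b,P))[0]-[x0,y0])*S+S/2;cv2.circle(cr,tuple(int(v) for v in u),2,(0,0,255),-1)
cv2.imwrite('pics/g.png',cr);tcp()
h=cv2.cvtColor(im,cv2.COLOR_BGR2HSV);m=cv2.inRange(h,(3,110,30),(20,255,255))
a=cv2.imread('pics/top0.png')
for I,c in((a,.011),(im,.11)):
    m=cv2.inRange(cv2.cvtColor(I,cv2.COLOR_BGR2HSV),(3,110,30),(20,255,255))
    q=proj(n,w(b,[-.07,c,.064]))[0].astype(int);k=np.zeros_like(m);cv2.circle(k,(int(q[0]),int(q[1])),18,255,-1)
    p=np.array(np.nonzero(m&k))[::-1].mean(1)
    print(len(np.nonzero(m&k)[0]),least_squares(lambda v:(proj(n,w(b,[v[0],v[1],.064]))-p).ravel(),[0,0]).x.round(4))
"
```

```text
t 13.53 tcp in board mm [-195.  -118.7  170.5] F [ 0.05 -0.34 -0.3 ] gap 0.0001
tool axes in board
 [[ 0.004  1.     0.001]
 [ 1.    -0.004  0.   ]
 [ 0.     0.001 -1.   ]]
188 [-0.0704  0.013 ]
198 [-0.0706  0.1097]
```

View pics/g.png

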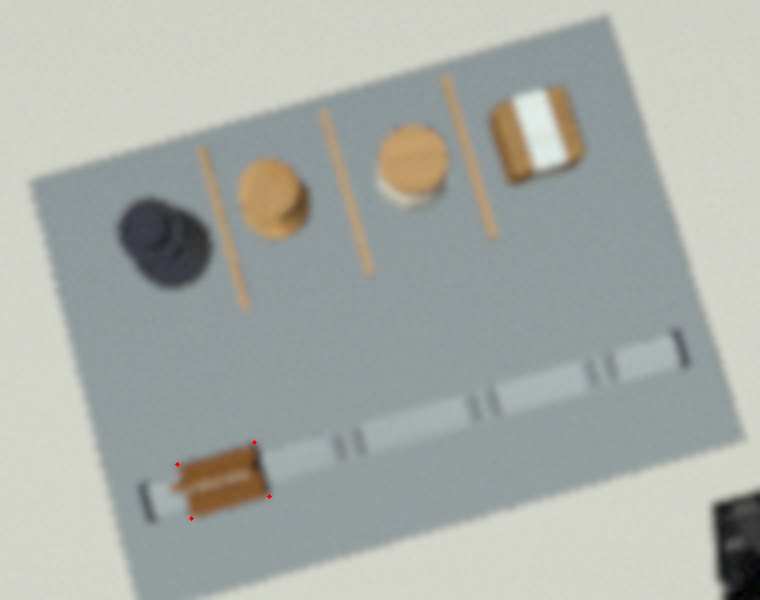

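The top view shows the block, corners (180,465) to (268,495), inside the predicted outline for the +110 mm notch (measured about 109.7 mm). All the goods are where they were, so I hand the job in.

```bash
python3 -c "
from cell import order
print(order.finish_job())"
```

```text
the job is handed in; nothing more can be done
None
```

I pushed the holder into the +110 mm notch in front of the candlestick; the last top view measured it at about 109.7 mm, with all four goods where they were and the arm clear, and the job is handed in (no verdict was returned).

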